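# Clamp a jam jar in the labelling jig

### The arm

A 6-joint arm with a two-finger parallel gripper is mounted at the origin on a cart in front of the work surface, level with it; the furniture and walls round the work are solid. World frame = base frame: x ahead of the robot, y to its left, z up, the work surface at z = 0. Lengths are in m, angles in rad, forces in N, time in s.
With the tool pointing down it reaches from about 0.325 to 0.9 m from the base axis. Payload 6.1 kg.
Tool frame: the origin (TCP) lies midway between the tips of the shut fingers; the grasp point (between the pads) lies 19 mm behind it; x points along the fingers, y is the direction in which the jaws open and shut, and the axes are right-handed (so a half turn about x gives the same grasp; the last joint's range is limited). The gripper opens to 85 mm and grips with 20 to 120 N. Pads are 22 mm wide; open, the fingers measure 114 mm over their backs; the gripper's body (76 mm by 85 mm) begins 54 mm behind the grasp point. The pads swing forward as they close: fully open they stand 13 mm farther back than shut.
Start: joints at [-1.305, 0.22, 1.526, -0, 1.395, -0.126], TCP at [0.239, -0.578, 0.231] pointing down, gripper open.
Joint ranges: [-2.98, 2.98], [-0.91, 2.08], [0.09, 2.57], [-1.24, 4.39], [0.2, 2.65], [-2.68, 2.68]. Speed limits (rad/s): [2.57, 2.57, 3.01, 3.14, 3.14, 3.14].

### API

Orientations are given as [roll, pitch, yaw] about the fixed x, y, z axes, in that order (R = Rz(yaw) Ry(pitch) Rx(roll)).
In Python, from plant import movep, move_l, set_joints, gripper_to, hold, inverse_kinematics, observe, get_image, get_calibration, Unreachable, job_done gives the robot as it stands. Calls block until the motion is done:
- movep(position, orientation): joint-space move of the TCP to a pose.
- move_l(position, feed=0.15, rotation=None, max_force=None): straight line of the TCP; rotation=None keeps the orientation; feed is the mean speed in m/s. With max_force (N) it stops when the force on the tool has changed by that much, and returns True; else False.
- set_joints(angles): joint-space move.
- gripper_to(opening, f_grip=None): finger opening in m; f_grip is the grip in N (None keeps the last); returns when the fingers have stopped.
- hold(seconds).
- inverse_kinematics(position, orientation): joint angles nearest the present ones, or None.
- observe(): the state.
- get_image(name): name is "scene" or "top"; returns (picture, depth): 480x640x3 uint8, red, green, blue; 480x640 float32, m along the optical axis (not along the pixel's ray), 0 where there is no reading.
- get_calibration(name): a dict with "intrinsics" (3x3 intrinsics, pixels), "world_from_camera" (4x4, takes a point from camera to world coordinates). Camera axes: x right, y down, z forward; pixel columns grow to the right and rows downward; lengths in m; the calibration is good to about 2 mm. A picture is of the moment at which its call begins. get_calibration takes no time and is no camera call.
A pose or a line that the arm cannot do raises Unreachable and nothing moves.
- job_done(): hands the job in, once; it reports no verdict.
The state is a dict: "time_s": time; "q": joint angles; "joint_velocities": joint speeds; "joint_torque": joint torques, N m; "eef_pos": TCP position; "tcp_rot": TCP orientation; "ft_force": force on the tool from outside, world axes, zero at the start; "torque": the same for the moment, N m; "opening": finger opening in m.
Only numpy, scipy, OpenCV 4.12 (cv2) and the standard library are available. Lean on these libraries where they do the work, as an engineer would, in place of code of your own. Each camera call takes 0.05 s, during which the arm holds its last target. There are 200 camera calls.

### The job

Push the yellow-lidded jam jar across the table, without picking it up, until it is fully home against both walls of the V-shaped jig. Then push the raised red-tipped clamp lever over past its centre so that it snaps down and presses on the jar's lid. Keep the jar upright on the table, leave everything else where it stands, and finish with the fingers clear.

Things in the scene. Friction and masses are not known exactly. Their poses are not given: they have to be found in the camera images.
- jam_jar: small upright preserve jar with a pale yellow lid and light brown contents, 60 mm across, 92 mm tall, 0.23 to 0.35 kg, loose on the table to the left of the jig. Origin: centre of its underside. z is up. Stays upright when pushed at 20 to 60 mm height.
- jig: fixed jig on the table: two upright aluminium walls, 45 mm high, 8 mm thick, form a V open to the left (+y of the world, within 10 degrees). Origin, on the table: where the centre of a jar touching both walls stands. x: the direction in which the jar is pushed in (about -y of the world), the V's axis; z up. Each wall stands 38 degrees off the axis. The table is bare inside the V.
- jar_seat (a point): the jig's origin: where the centre of the jar's underside must be. Along the jig's x from here: the walls' open ends (76 mm apart) at 0 mm, the V's inner corner at 49 mm, the steel clamp bracket (34 mm wide, 118 mm high, on a 60 mm wide foot plate) from 38 to 90 mm. Beyond it, nothing of the jig.
- lever_tip (a point): outer end of the red grip of the clamp lever. Lever pivot: 58 mm along the jig's x from its origin, 108 mm above the table; pivot to tip 105 mm; it swings in the upright plane through the jig's x axis. Arm 14 mm wide, 10 thick; grip: outer 40 mm, 20 wide, 18 thick. Raised it leans 10 degrees back from vertical, away from the jar, tip 211 mm up. Its pad, 58 mm from the pivot, lands on the lid.
- clamp_lever (a joint): lever angle, rad: 0 raised at its stop, growing as it tips towards the mouth of the V and down. A spring holds it raised up to the centre at about 0.87, past which it snaps down by itself, to about 1.74 on a seated jar's lid (1.85 without jar), pressing with about 7 N. Pushed level along the jig's -x at 170 mm height it takes about 6 N at first, then less, over 65 to 80 mm.
- plum_jar: bystander: jar with a grey lid, 70 mm across, 86 mm tall. Origin: centre of its underside.
- pickle_jar: bystander: green jar with a white lid, 68 mm across, 122 mm tall. Origin: centre of its underside.
- calculator: bystander: desk calculator lying flat, 68 x 115 x 13 mm. Origin: centre of its underside.
- red_marker: bystander: marker pen with a red cap lying on its side, 125 mm long, 17 mm thick. Origin: under its centre.
- small_tape: bystander: roll of tape lying flat, 66 mm across, 24 mm high. Origin: centre of its underside.
- peg_a: bystander: wooden spring peg lying flat, 72 x 13 x 10 mm. Origin: under its centre.
- peg_b: bystander: wooden spring peg lying flat, 72 x 13 x 10 mm. Origin: under its centre.
Not all that is in view belongs to the job. What is shaped like the jam_jar but blue or turquoise is not meant.

How it is judged:
On the way:
1. the jar stands home in the V (centre within 8 mm of its seat) while the lever is still raised (horizontal distance between jam_jar and jar_seat below 0.008 m and value of joint clamp_lever below 0.3 rad), for 0.2 s.
At the end, for the whole second after the job is handed in: the lever is down past its centre (over 1.6 rad) and presses on the jar with over 2 N; the jar stands upright (within 0.08 rad) and at rest on the table, its centre within 8 mm of the seat (value of joint clamp_lever above 1.6 rad and contact force between clamp_lever and jam_jar above 2 N and horizontal distance between jam_jar and jar_seat below 0.008 m and angle between jam_jar's own z axis and vertical below 0.08 rad and height (world z) of jam_jar below 0.006 m and linear speed of jam_jar below 0.02 m/s); the robot touches nothing.
It fails at once if the jar is lifted off the table (over 12 mm) (height (world z) of jam_jar above 0.012 m).
It fails at once if the jar is tipped (over 0.35 rad) (angle between jam_jar's own z axis and vertical above 0.35 rad).
It fails at once if a bystander is moved more than 20 mm (distance of any of plum_jar, pickle_jar, calculator, red_marker, small_tape, peg_a, peg_b from where it was at the start of the episode above 0.02 m).
It also fails if it takes over 51 s, if anything falls off the work surface, if the arm or the gripper's body presses on something with over 40 N, if the wrist force passes 120 N, or if a joint passes its speed limit or range.

## Working session

There is one attempt and no reset: what is moved stays moved. The work goes in short steps, each a Python script; the robot and the scene stay as the last script left them, time stands still between calls to the robot, and variables do not carry over. Pictures are saved under pics/ and viewed, about 8 in all and at most 12, crops included, and the job is handed in when it is done.

```bash
mkdir -p pics; ls; cat > h.py <<'E'
import numpy as np, cv2
from plant import *
def snap(n):
    im,d=get_image(n); np.savez(f'{n}.npz',im=im,d=d); return im,d
def cloud(n,d):
    c=get_calibration(n);K=c['intrinsics'];T=c['world_from_camera']
    v,u=np.mgrid[:480,:640]
    P=np.stack([(u-K[0][2])/K[0][0]*d,(v-K[1][2])/K[1][1]*d,d],-1)
    return P@np.array(T)[:3,:3].T+np.array(T)[:3,3]
E
python3 - <<'E'
from h import *
for n in('scene','top'):
    im,d=snap(n); cv2.imwrite(f'pics/{n}0.png',im[...,::-1])
    print(np.array(get_calibration(n)['world_from_camera']).round(3),(d>0).mean())
print(observe()['time_s'])
E
```

```text
pics
[[ 0.876 -0.398  0.272  0.344]
 [-0.482 -0.719  0.501 -0.383]
 [-0.004 -0.57  -0.822  0.999]
 [ 0.     0.     0.     1.   ]] 0.9958821614583333
[[-0.027 -0.998  0.05   0.575]
 [-1.     0.027 -0.009  0.108]
 [ 0.008 -0.05  -0.999  1.277]
 [ 0.     0.     0.     1.   ]] 0.9959342447916667
0.1
```

View pics/scene0.png

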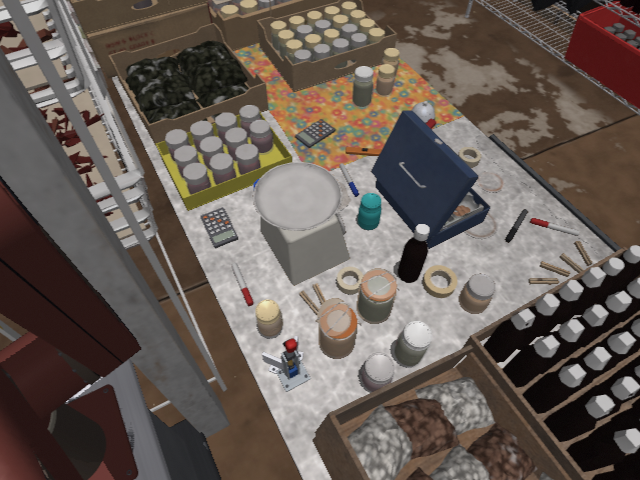

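View pics/top0.png

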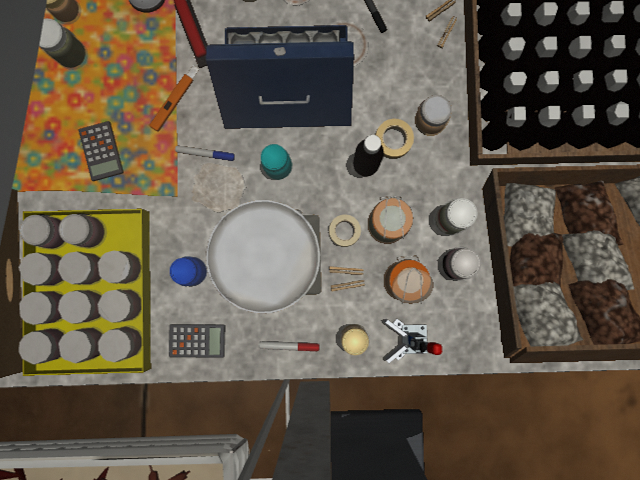

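Candidates for the jam jar are: the pale-yellow lid at top (354,341) / scene (268,316); grey-lid jars at (460,265) and (435,112); orange-lid jars at (392,220) and (410,281); turquoise at (276,161) and blue at (186,271). I choose (354,341), the only yellow lid, standing left of the jig at top (407,341), whose red lever tip is at (435,349). Next comes the measuring and one close crop.

```bash
python3 - <<'E'
from h import *
z=np.load('top.npz');im,d=z['im'],z['d'];P=cloud('top',d)
hsv=cv2.cvtColor(im,cv2.COLOR_RGB2HSV)
z2=np.load('scene.npz');im2,d2=z2['im'],z2['d'];P2=cloud('scene',d2)
hsv2=cv2.cvtColor(im2,cv2.COLOR_RGB2HSV)
print('table z top/scene',np.median(P[355:370,260:300,2]),np.median(P2[440:455,300:310,2]))
for nm,I,H,Q,r in(('top',im,hsv,P,(320,365,335,375)),('scene',im2,hsv2,P2,(290,345,245,295))):
    a,b,c,e=r;q=Q[a:b,c:e].reshape(-1,3);h=H[a:b,c:e].reshape(-1,3)
    L=(q[:,2]>.084)&(q[:,2]<.1)
    xy=q[L,:2].astype(np.float32);cc=cv2.minEnclosingCircle(xy)
    print(nm,'lid',L.sum(),cc,'mean',q[L].mean(0), h[L].mean(0))
# red tip
for nm,H,Q,r in(('top',hsv,P,(310,365,380,450)),('scene',hsv2,P2,(330,400,255,320))):
    a,b,c,e=r;q=Q[a:b,c:e].reshape(-1,3);h=H[a:b,c:e].reshape(-1,3)
    R=((h[:,0]<8)|(h[:,0]>172))&(h[:,1]>150)&(h[:,2]>60)&(q[:,2]>.12)
    print(nm,'red',R.sum(),q[R].min(0),q[R].mean(0),q[R].max(0))
    for lo,hi in((.036,.054),(.1,.125)):
        W=(q[:,2]>lo)&(q[:,2]<hi); print(nm,lo,W.sum(),q[W].min(0),q[W].max(0))
    W=(q[:,2]>.036)&(q[:,2]<.054); np.save(nm+'w.npy',q[W])
# map of heights for all tall things near work, top
c=np.hstack([cv2.resize(im[305:375,330:460],None,fx=3,fy=4,interpolation=1),cv2.resize(im2[290:400,230:330],(390,280))])
c=np.vstack([cv2.resize(im[305:375,330:460],(780,420),interpolation=2)])
cv2.imwrite('pics/crop.png',c[...,::-1])
E
```

```text
table z top/scene 0.0004690912837413963 -0.0003197710284408295
top lid 569 ((0.4630334675312042, 0.05656068027019501), 0.02664444036781788) mean [0.4625574  0.05616325 0.09148699] [ 22.55184534  94.00527241 193.9771529 ]
scene lid 435 ((0.46230703592300415, 0.05860576406121254), 0.02747952751815319) mean [0.4610425  0.05778969 0.09050843] [ 20.66206897  69.63218391 199.73563218]
top red 95 [ 0.44702193 -0.0891982   0.20463062] [ 0.4562885  -0.0808872   0.21062377] [ 0.46498231 -0.07287835  0.2181382 ]
top 0.036 247 [ 0.41434871 -0.07656483  0.03606325] [ 0.49899786 -0.00843598  0.05141775]
top 0.1 171 [ 0.44031631 -0.07753513  0.10043709] [ 0.47329187 -0.0506481   0.12377118]
scene red 118 [ 0.44543972 -0.08909303  0.17870113] [ 0.45420557 -0.08234868  0.20548547] [ 0.46437532 -0.0726472   0.2158995 ]
scene 0.036 247 [ 0.41247695 -0.07641202  0.03606488] [0.53812439 0.04647193 0.05360079]
scene 0.1 122 [ 0.43816511 -0.07544954  0.10242199] [ 0.47245566 -0.04844963  0.12461501]
```

View pics/crop.png

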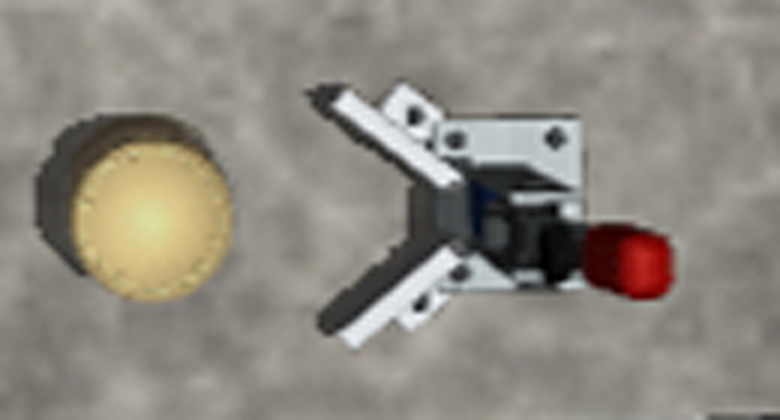

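The crop shows the pale yellow lid at crop (152,220), the V's white wall tops open to the left, from (340,95)→(455,180) and (350,345)→(455,255), and the red tip at (640,262). The choice is confirmed; lid heights of 91 mm and tip heights of about 211 mm match the description. Next I fit the walls.

```bash
python3 - <<'E'
from h import *
def fit(q):
    vx,vy,x,y=cv2.fitLine(q.astype(np.float32),cv2.DIST_HUBER,0,.001,.001).ravel()
    if vy>0:vx,vy=-vx,-vy
    return np.array([vx,vy]),np.array([x,y])
z=np.load('top.npz');im=z['im']
for nm,r in(('top',(310,370,375,415)),('scene',(340,385,258,300))):
    f=np.load(nm+'.npz');Q=cloud(nm,f['d']);a,b,c,e=r
    q=Q[a:b,c:e].reshape(-1,3);I=f['im'][a:b,c:e].reshape(-1,3)
    W=(q[:,2]>.041)&(q[:,2]<.049)&(q[:,1]>-.053)&(q[:,1]<0)
    if nm=='top': W&=(I.min(1)>110)
    q=q[W];m=.456
    D=[];C=[]
    for s in(1,-1):
        k=q[s*(q[:,0]-m)>.004]
        d,p=fit(k[:,:2]);D.append(d);C.append(p);print(nm,s,len(k),k.min(0),k.max(0),d,p,np.degrees(np.arctan2(d[0],-d[1])))
    ax=D[0]+D[1];ax/=np.linalg.norm(ax)
    # centreline intersection of walls' top midlines
    t=np.linalg.solve(np.c_[D[0],-D[1]],C[1]-C[0]);X=C[0]+D[0]*t[0]
    print('axis',ax,'yawdev deg',np.degrees(np.arctan2(ax[0],-ax[1])),'midline corner',X,'jar centre',X-ax*(.034/np.sin(np.radians(38))))
# tall things map: max height on 1cm grid
P=cloud('top',z['d']).reshape(-1,3)
g=np.zeros((45,60))
i=((P[:,0]-.3)/.01).astype(int);j=((P[:,1]+.3)/.01).astype(int)
ok=(i>=0)&(i<45)&(j>=0)&(j<60);np.maximum.at(g,(i[ok],j[ok]),P[ok,2])
for r in range(29,-1,-1):print('%.2f '%(.3+r*.01)+''.join('%3d'%round(g[r,c]*100) if g[r,c]>.008 else '  .' for c in range(59,8,-1)))
E
```

```text
top 1 84 [ 0.46764105 -0.04757829  0.04136341] [ 0.49899786 -0.00921135  0.04899272] [-0.6242949 -0.7811888] [ 0.48304197 -0.02874609] -38.63045
top -1 87 [ 0.41434871 -0.04825336  0.04116304] [ 0.44591094 -0.00888411  0.04895446] [ 0.61142695 -0.7913009 ] [ 0.4299984  -0.02849616] 37.69275
axis [-0.00818288 -0.9999665 ] yawdev deg -0.46884978 midline corner [ 0.45617166 -0.06236927] jar centre [ 0.45662356 -0.00714597]
scene 1 4 [ 0.49080851 -0.02096755  0.04287748] [ 0.49231421 -0.01512607  0.04897431] [-0.07067418 -0.99749947] [ 0.49165025 -0.01815522] -4.052711
scene -1 78 [ 0.41281406 -0.04915732  0.04133614] [ 0.44373138 -0.00682093  0.04826909] [ 0.60867596 -0.7934189 ] [ 0.42895707 -0.02628522] 37.493828
axis [ 0.28770417 -0.9577193 ] yawdev deg 16.720558 midline corner [ 0.48582238 -0.10041007] jar centre [ 0.46993387 -0.04751988]
0.59  21 21 21 21100 21 21 21 21 21 21 21 21 21 21 21 22 22  .  1  1  2  1  1  1  1  1  .  .  .  . 12 16 18 18 18 18 17 12  .  .  .  .  9  9  9  9  9  9  9  .
0.58  21 21 21 21 21 21 21 21 21 21 21 21 21 21 21 21 22 22  .  .  .  .  .  .  .  1  2  .
[... 3821 characters left out ...]
.  .  .  .  .  .  .  .  .  .  .  .  .  .  .  .  .  .  .  .  .  .
0.33  40 40 40 41 41 40  .  .  .  .  .  .  .  .  .  .  .  .  .  .  .  .  .  .  .  .  .  .  .  .  .  .  .  .  .  .  .  .  .  .  .  .  .  .  .  .  .  .  .  .  .
0.32  40 40 40 41 41 40  .  .  .  .  .  .  .  .  .  .  .  .  .  .  .  .  .  .  .  .  .  .  .  .  .  .  .  .  .  .  .  .  .  .  .  .  .  .  .  .  .  .  .  .  .
0.31   .  . 24 41 41 40  .  .  .  .  .  .  .  .  .  .  .  .  .  .  .  .  .  .  .  .  .  .  .  .  .  .  .  .  .  .  .  .  .  .  .  .  .  .  .  .  .  .  .  .  .
0.30   .  .  . 41 41 40 39  .  .  .  .  .  .  .  .  .  .  .  .  .  .  .  .  .  .  .  .  .  .  .  .  .  .  .  .  .  .  .  .  .  .  .  .  .  .  .  .  .  .  .  .
```

```bash
cat >> h.py <<'E'
from scipy.spatial.transform import Rotation as Ro
S=np.array([.4566,-.0071])
def rpy(tilt,sgn):   # fingers down, tips leaning to -y by tilt; jaws along world x
    s,c=np.sin(tilt),np.cos(tilt); x=np.array([0,-s,-c]);y=np.array([sgn,0,0.])
    return list(Ro.from_matrix(np.c_[x,y,np.cross(x,y)]).as_euler('xyz'))
E
python3 - <<'E'
from h import *
T=np.radians(12)
for sgn in(1,-1):
    for p,t in(([.462,.107,.33],T),([.462,.107,.033],T),([.456,.028,.033],T),([.456,-.13,.165],0),([.456,.02,.165],0)):
        q=inverse_kinematics(p,rpy(t,sgn)); print(sgn,p,None if q is None else np.round(q,2))
E
```

```text
1 [0.462, 0.107, 0.33] [ 0.21 -0.14  1.73 -0.21  1.6   0.2 ]
1 [0.462, 0.107, 0.033] [ 0.21  0.17  2.01 -0.24  1.02  0.34]
1 [0.456, 0.028, 0.033] [ 0.04  0.11  2.08 -0.25  0.98  0.19]
1 [0.456, -0.13, 0.165] [-0.44 -0.09  1.98  0.    1.25 -0.44]
1 [0.456, 0.02, 0.165] [-0.13 -0.13  2.02  0.    1.25 -0.13]
-1 [0.462, 0.107, 0.33] None
-1 [0.462, 0.107, 0.033] None
-1 [0.456, 0.028, 0.033] None
-1 [0.456, -0.13, 0.165] None
-1 [0.456, 0.02, 0.165] None<sys>:0: UserWarning: Gimbal lock detected. Setting third angle to zero since it is not possible to uniquely determine all angles.
```

```bash
python3 - <<'E' 2>&1 | grep -v Gimbal
from h import *
R=rpy(np.radians(12),1)
o=lambda:(lambda s:print(round(s['time_s'],2),np.round(s['eef_pos'],4),np.round(s['ft_force'],1),round(s['opening'],3)))(observe())
move_l([.239,-.578,.40],feed=.3); movep([.462,.107,.33],R); gripper_to(.03); o()
move_l([.462,.108,.12],feed=.25); print(move_l([.462,.108,.033],feed=.12,max_force=8)); o()
print(move_l([.458,.05,.033],feed=.04,max_force=10)); o()
print(move_l([.4566,.02,.033],feed=.02,max_force=10)); o()
for n in('top','scene'):snap(n)
def lid(n,r):
    f=np.load(n+'.npz');Q=cloud(n,f['d']);h=cv2.cvtColor(f['im'],cv2.COLOR_RGB2HSV)
    M=(Q[...,2]>.082)&(Q[...,2]<.1)&(abs(Q[...,0]-.457)<.05)&(abs(Q[...,1])<.06)&(abs(h[...,0].astype(int)-22)<6)&(h[...,1]>45)&(h[...,2]>110)
    q=Q[M];print(n,len(q),cv2.minEnclosingCircle(q[:,:2].astype(np.float32)),q.mean(0)) if len(q) else print(n,0)
lid('top',0);lid('scene',0)
a=np.load('top.npz')['im'][290:380,330:450];b=np.load('scene.npz')['im'][270:390,220:340]
cv2.imwrite('pics/push1.png',np.hstack([cv2.resize(a,(400,300)),cv2.resize(b,(400,400))[:300]])[...,::-1])
E
```

```text
3.96 [0.462 0.107 0.33 ] [-0.4  0.8  0.2] 0.03
False
5.83 [0.4628 0.1081 0.0338] [ 0.3 -0.3  0.9] 0.03
False
7.42 [0.4579 0.0501 0.0329] [-0.6  2.3  1.5] 0.03
True
8.5 [0.4577 0.0277 0.0333] [0.5 2.4 1.7] 0.03
top 481 ((0.45511892437934875, -0.00832266267389059), 0.026031892746686935) [ 0.45604946 -0.00999966  0.09191745]
scene 440 ((0.4544936716556549, -0.005872846115380526), 0.026739321649074554) [ 0.45350423 -0.0063675   0.09089246]
```

View pics/push1.png

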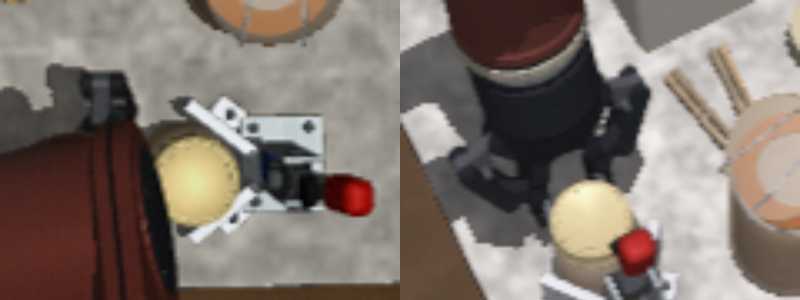

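The picture shows the lid at left (197,180) nested in the V, with the lever still raised (red tip at left (350,195)). The force stop and both lid fits put the jar within about 2 mm of the seat. I'll give it a firm nudge, retreat, then push the lever.

```bash
python3 - <<'E' 2>&1 | grep -v Gimbal
from h import *
R=rpy(np.radians(12),1);V=rpy(0,1)
o=lambda:(lambda s:print(round(s['time_s'],2),np.round(s['eef_pos'],4),np.round(s['ft_force'],1),round(s['opening'],3)))(observe())
print(move_l([.4572,.018,.033],feed=.02,max_force=15)); o(); hold(.3)
move_l([.458,.065,.035],feed=.1); move_l([.458,.075,.32],feed=.25)
gripper_to(0)
movep([.456,-.135,.32],V); move_l([.456,-.135,.165],feed=.2); o()
im,d=snap('top');Q=cloud('top',d)
h=cv2.cvtColor(im,cv2.COLOR_RGB2HSV)
M=(Q[...,2]>.082)&(Q[...,2]<.1)&(abs(Q[...,0]-.457)<.05)&(abs(Q[...,1])<.06)&(abs(h[...,0].astype(int)-22)<6)&(h[...,1]>45)&(h[...,2]>110)
q=Q[M];print(len(q),cv2.minEnclosingCircle(q[:,:2].astype(np.float32)))
im2,d2=snap('scene')
cv2.imwrite('pics/lev0.png',np.hstack([cv2.resize(im[290:380,330:450],(400,300)),cv2.resize(im2[270:390,220:340],(400,400))[80:380]])[...,::-1])
E
```

```text
True
8.92 [0.4584 0.027  0.0335] [-1.3  5.   1.9] 0.03
13.23 [ 0.4569 -0.1348  0.1661] [-0.3 -0.1  0.3] 0.0
311 ((0.4573122262954712, -0.005603531841188669), 0.025407277047634125)
```

View pics/lev0.png

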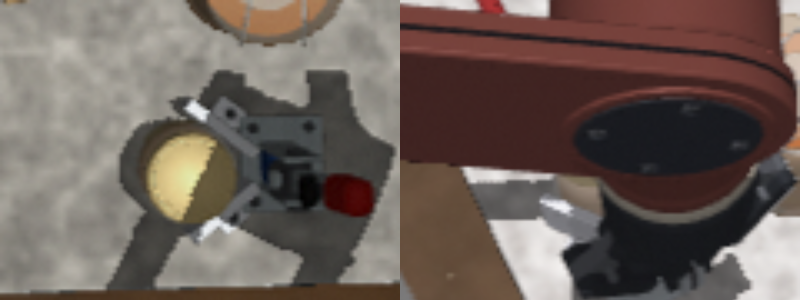

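The jar is home at left (192,178), with its lid half in shadow, and the lever is still raised at (350,195). Now I push the lever.

```bash
python3 - <<'E' 2>&1 | grep -v Gimbal
from h import *
V=rpy(0,1)
o=lambda:(lambda s:print(round(s['time_s'],2),np.round(s['eef_pos'],4),np.round(s['ft_force'],1)))(observe())
for y in np.arange(-.115,.0201,.015):
    if move_l([.456,y,.165],feed=.06,max_force=25): print('stop');o();break
    o()
hold(.4);o()
move_l([.456,-.03,.165],feed=.15); move_l([.456,-.05,.32],feed=.25); movep([.456,-.25,.36],V);o()
im,d=snap('top');im2,d2=snap('scene');Q=cloud('top',d)
h=cv2.cvtColor(im,cv2.COLOR_RGB2HSV)
r=((h[...,0]<8)|(h[...,0]>172))&(h[...,1]>150)&(h[...,2]>60)&(abs(Q[...,0]-.456)<.05)&(abs(Q[...,1])<.11)&(Q[...,2]>.05)&(Q[...,2]<.25)
q=Q[r];print('red',len(q),q.min(0),q.max(0)) if len(q) else print('nored')
M=(Q[...,2]>.082)&(Q[...,2]<.096)&(abs(Q[...,0]-.457)<.05)&(abs(Q[...,1])<.06)&(abs(h[...,0].astype(int)-22)<6)&(h[...,1]>45)&(h[...,2]>110)
q=Q[M];print(len(q),cv2.minEnclosingCircle(q[:,:2].astype(np.float32)))
cv2.imwrite('pics/lev1.png',np.hstack([cv2.resize(im[290:380,330:450],(400,300)),cv2.resize(im2[270:390,220:340],(400,400))[80:380]])[...,::-1])
cv2.imwrite('pics/full.png',im[...,::-1])
E
```

```text
13.82 [ 0.4561 -0.1146  0.1651] [ 0.5 -0.2 -0.2]
14.22 [ 0.4561 -0.1001  0.1651] [ 0.5 -3.   0.2]
14.62 [ 0.4562 -0.0851  0.1652] [ 0.3 -3.4  1.3]
15.02 [ 0.4562 -0.0702  0.1651] [ 1.2 -4.   1.3]
15.42 [ 0.4553 -0.0549  0.1643] [ 0.2 -3.4 -2.9]
15.82 [ 0.4561 -0.0395  0.1652] [ 0.2 -0.2 -0.9]
16.22 [ 0.456  -0.0246  0.1651] [ 0.2 -0.4 -0.5]
16.62 [ 0.456  -0.0096  0.165 ] [-0.2 -0.2 -0. ]
17.02 [0.456  0.0054 0.165 ] [-0.6  0.1 -1.2]
17.42 [0.456  0.0204 0.165 ] [-0.3  0.3 -0. ]
17.82 [0.456  0.0199 0.165 ] [-0.2 -0.8 -0.4]
19.91 [ 0.4558 -0.2489  0.3586] [ 0.7  1.2 -0.5]
red 197 [0.44076627 0.00230837 0.05839829] [0.46651848 0.03888033 0.12339627]
320 ((0.4569639563560486, -0.006595405284315348), 0.026027986779808998)
```

View pics/lev1.png

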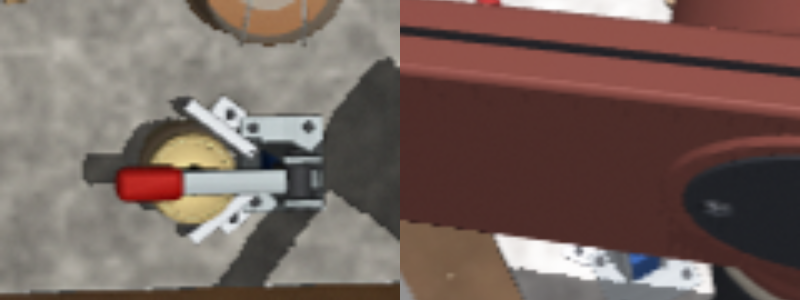

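The lever lies across the lid (red grip at left (150,184)) and the jar is still in the V. One last numeric check of lever height and bystanders, then I hand in.

```bash
python3 - <<'E'
from h import *
im,d=snap('top');Q=cloud('top',d);h=cv2.cvtColor(im,cv2.COLOR_RGB2HSV)
r=((h[...,0]<8)|(h[...,0]>172))&(h[...,1]>150)&(abs(Q[...,0]-.456)<.008)&(Q[...,1]>.002)&(Q[...,1]<.036)&(Q[...,2]>.09)
q=Q[r];print('grip top z',np.median(q[:,2]),np.polyfit(q[:,1],q[:,2],1))
a=cv2.imread('pics/top0.png')[...,::-1].astype(int)
df=(abs(im.astype(int)-a).max(2)>45).astype(np.uint8)
n,_,st,_=cv2.connectedComponentsWithStats(cv2.morphologyEx(df,cv2.MORPH_OPEN,np.ones((3,3),np.uint8)));print(st[1:])
s=observe();print(s['time_s'],s['ft_force']);job_done()
E
```

```text
grip top z 0.11702742824136902 [-0.0083935   0.11740717]
[[ 423  308   67   66 2741]
 [ 570  321   47   30  618]
 [ 336  324   25   24  235]
 [ 345  326   71   31 1132]
 [ 601  338    4    4   14]
 [ 624  340   16    9   78]
 [ 396  351   27   25  331]
 [ 544  360   96  120 7069]]
20.0583 [-0.14642155  0.30392814  0.29911274]
the job is handed in; nothing more can be done
```

The jar is home in the V and the clamp lever is down on its lid. I handed the job in at 20.1 s of the 51 s allowed; no verdict is reported.

I pushed the jam jar in with two slightly open fingers tilted tips-first until the force stop tripped. After a firmer second nudge I backed off, then pushed the lever over at 165 mm height with the fingers shut, and it snapped down.

**Jar position:** the last lid fit put its centre at (0.457, -0.007), within about 1 mm of the seat estimated from the walls. I took that seat from the top view only, because the scene view saw too little of one wall.

**Order:** the picture before the lever push showed the jar home with the lever still raised.

**Lever:** the grip lies level, sloping by less than 1 degree with its top at 117 mm. That matches about 1.74 rad, the angle given for resting on a seated jar. I inferred the pressing force from this angle and did not measure it.

**Bystanders and fingers:** comparing the first and last top views, changes appeared only around the jar and jig and where the arm and its shadow now are. The fingers are well clear, with wrist force near zero. The last scene-camera view was blocked by the arm, so these end checks rest on the top camera alone.

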